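Dispense one specimen-jar lid and nudge it onto the green spot

ROBOT

A 6-joint arm with a two-finger parallel gripper is mounted at the origin on the work surface. World frame = base frame: x ahead of the robot, y to its left, z up, the work surface at z = 0. Lengths are in m, angles in rad, forces in N, time in s.
With the tool pointing down it reaches from about 0.275 to 0.825 m from the base axis. Payload 5.2 kg.
Tool frame: the origin (TCP) lies midway between the tips of the shut fingers; the grasp point (between the pads) lies 19 mm behind it; z points along the fingers, y is the line along which they close (so a half turn about z gives the same grasp; the last joint's range is limited). The gripper opens to 93 mm and grips with 3 to 60 N. Pads are 15 mm wide; open, the fingers measure 128 mm over their backs; the gripper's body (75 mm by 188 mm) begins 65 mm behind the grasp point.
Start: joints at [1.126, 0.259, 1.535, -0, 1.348, -0.203], TCP at [0.132, 0.534, 0.188] pointing down, gripper open.
Joint ranges: [-3.14, 3.14], [-0.91, 2.08], [0.19, 2.58], [-1.22, 4.36], [0.22, 2.71], [-3.12, 3.12]. Speed limits (rad/s): [2.57, 2.57, 3.14, 3.14, 3.14, 3.14].

INTERFACE

Orientations are given as a unit quaternion [w, x, y, z].
In Python, from bench import env gives the robot as it stands.
- The arm moves only by the tool step_arm, never from a script. Its argument "increments" is a list of rows, each a list of 7 numbers: the turn, a rotation vector about the tool's x, y, z in units of 6 degrees (1.0 is 6 degrees), then the shift along the tool's x, y, z in mm, then the gripper's target within -1 to 1 (fully open at 1, half-way at 0, shut at -1). In form: [[rx, ry, rz, x, y, z, hand], ...]. A call has 1 to 5 rows; each row shifts and turns the commanded pose from where the row before left it, along the tool's axes as they then stand; what a row does not reach is not made up. A row lasts 1/8 s, in which the tool goes at most 62.5 mm and 10.7 degrees, less where a joint would pass 70% of its speed; a pose out of reach is approached as far as the arm can. A call is refused whole if a number of a shift passes 62.5 or a number of a turn 1, either way. A call with a gripper value outside its range is refused whole. The fingers move at their own pace and stop on an object; "squeeze" is the grip in N (left out, the last holds). Time passes only in rows, so rows that do not move let the fingers close. It gives the time, the measured TCP pose, the force, the opening and the grip force at its end, in the units of the state.
- env.state(): the state, without advancing time (a new reading comes with each control period).
- env.read_camera(name): name is "scene" or "side" or "wrist"; returns a dict with "frame" (400x640x3 uint8, red, green, blue), "K" (3x3 intrinsics, pixels), "D" ([k1, k2, p1, p2, k3] as OpenCV has them; the pictures are not rectified), "position" and "orientation" of the camera in the world; the wrist camera has in their place "T_tool_cam" (4x4, takes a point from camera to tool coordinates, whose origin is the TCP and whose axes are the flange's). Camera axes: x right, y down, z forward; pixel columns grow to the right and rows downward; lengths in m; the calibration is good to about 2 mm. A picture is of the moment at which its call begins: read the wrist's pose just before it. There is no depth.
- env.close_job(): hands the job in; it is judged then, once.
The state is a dict: "time": time; "q": joint angles; "joint_velocities": joint speeds; "joint_torque": joint torques, N m; "tcp_pos": TCP position; "eef_rot": TCP orientation; "wrist_force": force on the tool from outside, world axes, zero at the start; "torque": the same for the moment, N m; "gripper_width": opening from 0.0 (shut) to 1.0 (fully open); "grip_force": force on a finger pad.
Only numpy, scipy, OpenCV 4.12 (cv2) and the standard library are available. Lean on these libraries where they do the work, as an engineer would, in place of code of your own. Each camera call takes 0.05 s, during which the arm holds its last target. There are 200 camera calls.

TASK

Press the red plunger of the lid dispenser all the way down once and let it come back up, so that a single lid comes out onto the deck. Then push that lid sideways along the deck with the fingertips, without picking it up, until it lies flat and wholly on the green spot. Leave the other lids in the dispenser, and the other things on the bench where they stand.

Things in the scene. Friction and masses are not known exactly. Their poses are not given: they have to be found in the camera images.
- dispenser: Lid dispenser fixed to the bench. Origin at bench height under its landing; local x runs from the landing back to magazine and plunger, y along the deck, z up. White deck, top 8 mm above the bench, x -45 to 45 mm, y -125 to 125 mm, ends open; a blue lip along its front edge (x -45 to -41 mm) rises 4 mm above it. A foot plate continues at x 45 to 165 mm, y -45 to 45 mm.
- landing (a point): Point on the deck's top, x 0, y 0 of the dispenser, about which the ejected lid's centre comes to lie (up to 20 mm further to -x). One full press pushes out the lowest lid; as the plunger rises the stack drops, and another full press would put out a second lid.
- magazine (a point): Centre of the open top of the clear magazine, x 62 mm, y 0 in the dispenser's frame, 69 mm above the bench. The magazine spans x 37 to 84 mm, y -33 to 33 mm with its posts (70 mm high) and holds four lids stacked flat; a gate in its front lets out the lowest. Behind it a blue housing, x 84 to 161 mm, y -31 to 31 mm, 68 mm high, carries the plunger.
- plunger_top (a point): Centre of the flat top of the red plunger knob, 34 mm in diameter, at x 122, y 0 in the dispenser's frame, 96 mm above the bench when up; it moves down with the plunger.
- plunger (a joint): Plunger travel in m, straight down: 0 up, 0.020 fully down. A spring raises it again when let go; holding it needs 6 N at the top and 10 N at the bottom, 1 to 2 N more while moving slowly.
- lid0_center (a point): Centre (half-way up) of the lowest lid in the magazine, the one that comes out first: red disc 40 mm in diameter, 12 mm high, about 18 g, yellow middle on top. Centre 14 mm above the bench, both in the magazine (x 62 mm) and on the deck. z up.
- lid1_center (a point): Centre of the second lid from below, same shape; stays in the magazine, and drops 12 mm when the lowest is out.
- lid2_center (a point): Centre of the third lid from below, same shape; stays in the magazine.
- lid3_center (a point): Centre of the top lid, same shape; stays in the magazine.
- green_spot: Green spot, 66 mm in diameter, printed flat on the deck 85 mm to the +y or the -y side of the landing (it varies), flush. Origin at its centre, 8 mm above the bench.
- amber_spot: Yellow spot of the same size printed on the other side of the landing; not to be used. Origin at its centre.
- jar_a: Bystander: small black jar with a gold cap, 40 mm in diameter, 50 mm high, loose, behind one end of the deck. Origin under its centre.
- jar_b: Bystander: small white jar with a grey cap, about 42 mm in diameter, 55 mm high, loose, behind the other end of the deck. Origin under its centre.
- rack: Bystander: white test-tube rack 100 x 190 mm, 70 mm high, with tubes to 96 mm, loose. Origin under its centre.
- tray: Bystander: shallow steel instrument tray 150 x 220 mm, 22 mm high, loose. Origin under its centre.
- stopper: Bystander: small red tube stopper, 18 mm in diameter and high, loose. Origin under its centre.
- marker: Bystander: blue marker pen, 12 mm thick, 120 mm long, lying loose. Origin at its underside, mid-length.

How it is judged:
On the way, in this order (a step that is already met when the one before it is completed fails the run):
1. the plunger is pressed fully down and the lowest lid is out on the landing (value of joint plunger above 0.0185 m and x of lid0_center in the frame of dispenser between -0.03 and 0.016 m and height (world z) of lid0_center below 0.018 m), for 0.05 s.
2. the plunger is up again and the single lid lies on the deck (value of joint plunger below 0.003 m and x of lid0_center in the frame of dispenser between -0.03 and 0.016 m and height (world z) of lid0_center below 0.018 m), for 0.2 s.
At the end, for the whole second after the job is handed in: The lid that came out lies flat, right way up and at rest on the deck with its centre within 15 mm of the centre of the green spot; the plunger is up; the other three lids are still in the magazine (horizontal distance between lid0_center and green_spot below 0.015 m and height (world z) of lid0_center between 0.011 and 0.017 m and angle between lid0_center's own z axis and vertical below 0.12 rad and linear speed of lid0 below 0.01 m/s and value of joint plunger below 0.003 m and x of each of lid1_center, lid2_center, lid3_center in the frame of dispenser above 0.05 m); the robot touches nothing.
It fails at once if the lid is lifted or carried off the deck (height (world z) of lid0_center above 0.03 m).
It fails at once if a second lid is put out, or a lid is taken out of the magazine (not (x of lid1_center in the frame of dispenser above 0.05 m) or not (x of lid2_center in the frame of dispenser above 0.05 m) or not (x of lid3_center in the frame of dispenser above 0.05 m) or height (world z) of lid1_center above 0.038 m or height (world z) of lid2_center above 0.05 m or height (world z) of lid3_center above 0.062 m).
It fails at once if the lid falls off the deck (height (world z) of lid0_center below 0.009 m).
It fails at once if another thing on the bench is shifted by more than 25 mm, lifted or knocked over (distance of any of jar_a, jar_b, rack, tray, stopper, marker from where it was at the start of the episode above 0.025 m).
It also fails if it takes over 48 s, if anything falls off the work surface, if the arm or the gripper's body presses on something with over 40 N, if the wrist force passes 120 N, or if a joint passes its speed limit or range.

## Working session

There is one attempt and no reset: what is moved stays moved. The work goes in short steps, Python scripts to look and compute and a tool call to move; the robot and the scene stay as the last step left them, time stands still between calls to the robot, and variables do not carry over. Pictures are saved under pics/ and viewed, at most 10 in all, crops included, and the job is handed in when it is done.

Besides the shell and the picture viewer there is one more tool, called after ">>>" by a JSON object that holds its "fn" and its "kwargs", one argument or row to a line. step_arm: Moves the arm, as the interface text tells. Its arguments: {"type":"object","properties":{"increments":{"type":"array","items":{"type":"array","items":{"type":"number"}}},"squeeze":{"type":"number"}},"required":["increments"]}

```bash
mkdir -p pics; cat > h.py <<'E'
import numpy as np, cv2
from scipy.spatial.transform import Rotation as R
from bench import env
def q2R(q): return R.from_quat([q[1],q[2],q[3],q[0]]).as_matrix()
def cam(name):
    s=env.state(); c=env.read_camera(name)
    if 'T_tool_cam' in c:
        T=np.array(c['T_tool_cam']); Rt=q2R(s['eef_rot'])
        c['R']=Rt@T[:3,:3]; c['p']=Rt@T[:3,3]+np.array(s['tcp_pos'])
    else: c['R']=q2R(c['orientation']); c['p']=np.array(c['position'])
    c['K']=np.array(c['K'],float); c['D']=np.array(c['D'],float)
    return c
def onplane(c,uv,z):
    n=cv2.undistortPoints(np.array(uv,float).reshape(-1,1,2),c['K'],c['D']).reshape(-1,2)
    d=np.c_[n,np.ones(len(n))]@c['R'].T
    return c['p']+d*((z-c['p'][2])/d[:,2])[:,None]
def save(c,n): cv2.imwrite('pics/'+n,c['frame'][:,:,::-1])
E
python3 - <<'E'
from h import *
a=cam('scene');b=cam('side')
for c in(a,b): print(c['p'],c['R'][:,2])
f=np.vstack([a['frame'],b['frame']])
cv2.imwrite('pics/1.png',cv2.resize(a['frame'][:,:,::-1],None,fx=1.25,fy=1.25))
cv2.imwrite('pics/2.png',cv2.resize(b['frame'][:,:,::-1],None,fx=1.25,fy=1.25))
s=env.state();print(s);
for n,c in(('scene',a),('side',b)):
    hsv=cv2.cvtColor(c['frame'],cv2.COLOR_RGB2HSV)
    for nm,lo,hi in(('green',(45,90,60),(85,255,255)),('yellow',(20,100,100),(35,255,255)),('red',(0,150,80),(6,255,255)),('red2',(172,150,80),(180,255,255)),('blue',(100,120,50),(125,255,255))):
        m=cv2.inRange(hsv,lo,hi); k,_,st,ce=cv2.connectedComponentsWithStats(m)
        for i in range(1,k):
            if st[i,4]>60: print(n,nm,st[i],ce[i].round(1),onplane(c,ce[i],.008).round(4))
E
```

```text
[1.2859158  0.44455998 0.68782767] [-0.71499297 -0.43976937 -0.54349604]
[ 0.32212335 -0.73420306  0.78527903] [ 0.19743432  0.70801038 -0.67804203]
{'time': 0.1, 'q': array([ 1.12616822e+00,  2.59270527e-01,  1.53592506e+00,  1.58378807e-05,
        1.34796483e+00, -2.02796617e-01]), 'joint_velocities': array([ 1.95450888e-03, -1.99579926e-05, -3.51974587e-03,  1.41654462e-03,
       -2.58696199e-03,  1.24723257e-03]), 'joint_torque': array([ 1.09802659e-03, -4.38213086e+01, -2.84646249e+01,  7.18848919e-02,
        3.62792064e-02, -3.42947635e-05]), 'tcp_pos': array([0.13146347, 0.53354028, 0.18722014]), 'eef_rot': array([-2.56663973e-04,  1.20623020e-01,  9.92698077e-01, -7.40710554e-04]), 'wrist_force': array([-1.02644821, -0.10738502,  0.58038341]), 'torque': array([ 0.024992  ,  0.01056469, -0.01871071]), 'grip_force': 0.0, 'gripper_width': 0.9969584329685556}
scene green [302 224  21  12 190] [311.9 229.8] [[ 0.5372 -0.0048  0.008 ]]
scene yellow [ 346   34   43   48 1710] [366.9  57. ] [[-1.8409 -0.9064  0.008 ]]
scene yellow [528 121  33   9  67] [543.3 124.8] [[-0.887   0.5
[... 1104 characters left out ...]
.6376  1.6579  0.008 ]]
side green [317 213  24  17 322] [328.2 220.8] [[ 0.5372 -0.0066  0.008 ]]
side yellow [337 259  27  22 476] [350.2 269.8] [[ 0.5431 -0.1766  0.008 ]]
side red [381 205  13  10  94] [386.8 209.3] [[ 0.7044 -0.0067  0.008 ]]
side blue [   36     0   230   118 18767] [157.8  52.8] [[0.0637 1.2628 0.008 ]]
side blue [ 417  169   89   94 3614] [462.8 218.3] [[ 0.8902 -0.0933  0.008 ]]
side blue [414 185  16  25 135] [421.1 196.5] [[0.8185 0.0165 0.008 ]]
side blue [368 207  37  37 739] [386.7 226.6] [[ 0.6797 -0.0675  0.008 ]]
side blue [309 214  30  75 119] [323.8 251.4] [[ 0.4977 -0.1055  0.008 ]]
side blue [276 336  57  13 313] [303.9 342.2] [[ 0.3944 -0.3278  0.008 ]]
```

View pics/1.png

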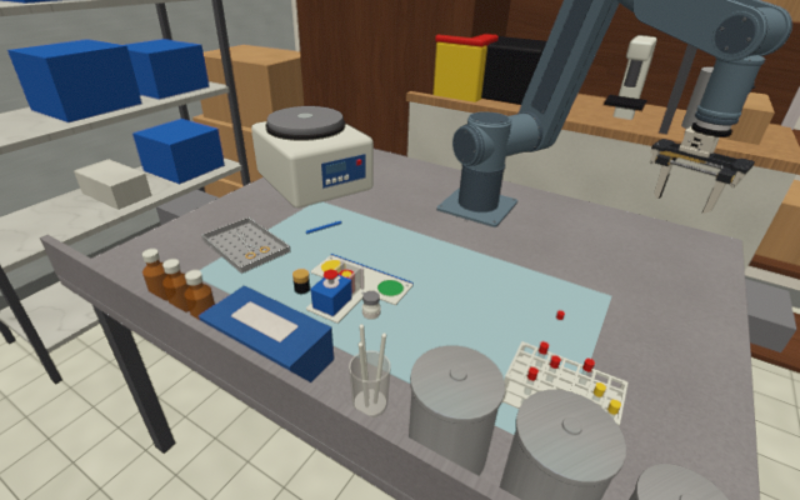

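View pics/2.png

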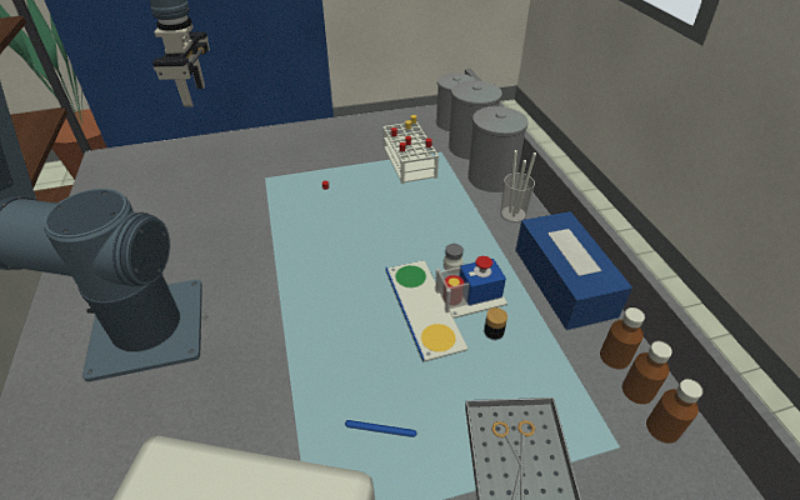

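The scene view shows the dispenser, with the green spot at about (390,288) and the amber spot at (330,266), both in the 800x500 view. The side view has green at (410,276), amber at (438,337) and the red knob at (484,263). Local +x points along about world +x, and green lies on the +y side.

```bash
cat >> h.py <<'E'
def plan(target,yaw_turn_deg,n,s=None):
    "rows tool-axis shifts for straight world move with rotation about tool z"
    s=s or env.state(); Rt=q2R(s['eef_rot']); d=(np.array(target)-np.array(s['tcp_pos']))*1000/n
    for i in range(n):
        print(np.round([0,0,yaw_turn_deg/n/6,*(Rt.T@d)],2).tolist())
        Rt=Rt@R.from_rotvec([0,0,np.radians(yaw_turn_deg/n)]).as_matrix()
E
python3 - <<'E'
from h import *
c=cam('side'); f=c['frame'].astype(int)
m=((f[...,0]>120)&(f[...,1]<70)&(f[...,2]<80)).astype(np.uint8)
k,_,st,ce=cv2.connectedComponentsWithStats(m)
for i in range(1,k):
    if st[i,4]>30: print(st[i],ce[i],onplane(c,ce[i],.092))
g=np.array([.5372,-.0057]);a=np.array([.5431,-.1766]);l=(g+a)/2;y=(g-a)/np.linalg.norm(g-a);x=np.array([y[1],-y[0]])
p=l+.122*x;print(l,x,p)
plan([p[0]-.06,p[1],.19],74,18)
E
```

```text
[381 205  13   9  95] [387.02105263 209.05263158] [[ 0.66394963 -0.08460123  0.092     ]]
[356 220  15  10  45] [362.68888889 223.46666667] [[ 0.59003721 -0.11519732  0.092     ]]
[ 0.54015 -0.09115] [0.99940461 0.03450256] [ 0.66207736 -0.08694069]
[0.0, 0.0, 0.69, -33.64, -27.21, -0.12]
[0.0, 0.0, 0.69, -35.5, -24.73, -0.12]
[0.0, 0.0, 0.69, -37.18, -22.12, -0.12]
[0.0, 0.0, 0.69, -38.67, -19.4, -0.12]
[0.0, 0.0, 0.69, -39.97, -16.58, -0.12]
[0.0, 0.0, 0.69, -41.05, -13.67, -0.12]
[0.0, 0.0, 0.69, -41.93, -10.69, -0.12]
[0.0, 0.0, 0.69, -42.58, -7.66, -0.12]
[0.0, 0.0, 0.69, -43.02, -4.59, -0.12]
[0.0, 0.0, 0.69, -43.24, -1.49, -0.12]
[0.0, 0.0, 0.69, -43.24, 1.61, -0.12]
[0.0, 0.0, 0.69, -43.01, 4.71, -0.12]
[0.0, 0.0, 0.69, -42.56, 7.78, -0.12]
[0.0, 0.0, 0.69, -41.89, 10.81, -0.12]
[0.0, 0.0, 0.69, -41.01, 13.79, -0.12]
[0.0, 0.0, 0.69, -39.92, 16.69, -0.12]
[0.0, 0.0, 0.69, -38.62, 19.51, -0.12]
[0.0, 0.0, 0.69, -37.12, 22.23, -0.12]
```

>>> {"fn": "step_arm", "kwargs": {
  "increments": [
    [0,0,0.69,-34,-27,0,-1],
    [0,0,0.69,-35.5,-25,0,-1],
    [0,0,0.69,-37,-22,0,-1],
    [0,0,0.69,-39,-19,0,-1],
    [0,0,0.69,-40,-17,0,-1]
  ],
  "squeeze": 10
}}

```text
time: 0.78
tcp_pos: [0.2633, 0.3602, 0.1878]
eef_rot: [-0.0, 0.298, 0.955, -0.0]
wrist_force: [-0.1, 1.8, 0.1]
gripper_width: 0.513
grip_force: 0.0
```

>>> {"fn": "step_arm", "kwargs": {
  "increments": [
    [0,0,0.69,-41,-14,0,-1],
    [0,0,0.69,-42,-11,0,-1],
    [0,0,0.69,-43,-8,0,-1],
    [0,0,0.69,-43,-4.5,0,-1],
    [0,0,0.69,-43,-1.5,0,-1]
  ]
}}

```text
time: 1.4
tcp_pos: [0.3929, 0.1865, 0.1879]
eef_rot: [-0.0, 0.465, 0.885, 0.0]
wrist_force: [0.1, 1.2, -0.7]
gripper_width: 0.012
grip_force: 0.0
```

>>> {"fn": "step_arm", "kwargs": {
  "increments": [
    [0,0,0.69,-43,1.5,0,-1],
    [0,0,0.69,-43,5,0,-1],
    [0,0,0.69,-42.5,8,0,-1],
    [0,0,0.69,-42,11,0,-1],
    [0,0,0.69,-41,14,0,-1]
  ]
}}

```text
time: 2.02
tcp_pos: [0.5232, 0.0138, 0.1877]
eef_rot: [-0.0, 0.616, 0.787, -0.0]
wrist_force: [0.3, 0.1, 0.4]
gripper_width: 0.003
grip_force: 0.0
```

>>> {"fn": "step_arm", "kwargs": {
  "increments": [
    [0,0,0.69,-40,17,0,-1],
    [0,0,0.69,-38.5,19.5,0,-1],
    [0,0,0.69,-37,22,0,-1],
    [0,0,0,0,0,0,-1],
    [0,0,0,0,0,0,-1]
  ]
}}

```text
time: 2.65
tcp_pos: [0.5996, -0.0883, 0.1873]
eef_rot: [-0.001, 0.697, 0.717, -0.0]
wrist_force: [-0.2, 1.2, -0.9]
gripper_width: 0.007
grip_force: 0.0
```

```bash
python3 - <<'E'
from h import *
s=env.state();print(s['time'],s['tcp_pos'],s['eef_rot'],s['q'],s['wrist_force'])
c=cam('wrist');save(c,'3.png');print(c['p'],c['R'])
hsv=cv2.cvtColor(c['frame'],cv2.COLOR_RGB2HSV)
for nm,lo,hi,z in(('green',(45,90,60),(85,255,255),.008),('yellow',(20,100,100),(35,255,255),.008),('red',(0,150,80),(6,255,255),.096),('red2',(172,150,80),(180,255,255),.096)):
    m=cv2.inRange(hsv,lo,hi); k,_,st,ce=cv2.connectedComponentsWithStats(m)
    for i in range(1,k):
        if st[i,4]>150: print(nm,st[i],ce[i].round(1),onplane(c,ce[i],z).round(4))
E
```

```text
2.65 [ 0.59961922 -0.08834423  0.18728426] [-8.94954131e-04  6.96894556e-01  7.17173011e-01 -2.21989051e-04] [-3.30367279e-01  3.61036082e-01  1.39302302e+00  3.67994379e-04
  1.38934185e+00 -3.59113077e-01] [-0.17179451  1.21810767 -0.85523205]
[ 0.59820485 -0.00265963  0.3842082 ] [[ 9.99636512e-01  2.58922570e-02  7.51225705e-03]
 [ 2.69524734e-02 -9.53181421e-01 -3.01195523e-01]
 [-6.38088043e-04  3.01288517e-01 -9.53532812e-01]]
green [ 240   71   57   60 2654] [268.4 100.3] [[ 0.5371 -0.0027  0.008 ]]
yellow [314 175  21  20 335] [324.4 184.5] [[ 0.6026 -0.0984  0.008 ]]
yellow [ 251  217   51   47 1871] [275.9 239.8] [[ 0.543  -0.1726  0.008 ]]
yellow [353 251  29  30 665] [367.3 265.1] [[ 0.6618 -0.2054  0.008 ]]
red [306 168  37  35 621] [324.5 183.4] [[ 0.6017 -0.075   0.096 ]]
red [372 178  33  32 829] [388.2 193.4] [[ 0.6613 -0.0829  0.096 ]]
```

View pics/3.png

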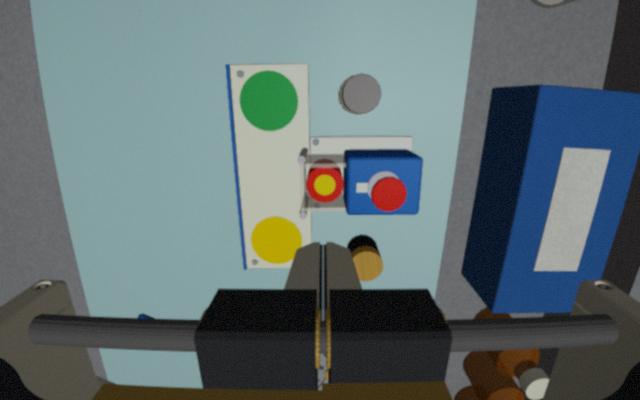

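The wrist view shows the knob at (388,193), the green spot at (268,100), and lids in the magazine at (324,184). The knob comes out at (0.662,-0.084), so I'll move above it and press.

>>> {"fn": "step_arm", "kwargs": {
  "increments": [
    [0,0,0,1,31,0,-1],
    [0,0,0,1,31,0,-1],
    [0,0,0,0,0,40,-1],
    [0,0,0,0,0,35,-1],
    [0,0,0,0,0,5,-1]
  ]
}}

```text
time: 3.32
tcp_pos: [0.6597, -0.0831, 0.1054]
eef_rot: [-0.003, 0.696, 0.718, -0.001]
wrist_force: [-0.7, -0.7, 0.6]
gripper_width: 0.003
grip_force: 0.0
```

>>> {"fn": "step_arm", "kwargs": {
  "increments": [
    [0,0,0,0,0,4,-1],
    [0,0,0,0,0,4,-1],
    [0,0,0,0,0,4,-1],
    [0,0,0,0,0,4,-1]
  ]
}}

```text
time: 3.82
tcp_pos: [0.6625, -0.0852, 0.0924]
eef_rot: [0.0, 0.697, 0.717, 0.0]
wrist_force: [0.1, 0.2, -0.1]
gripper_width: 0.006
grip_force: 0.0
```

>>> {"fn": "step_arm", "kwargs": {
  "increments": [
    [0,0,0,0,0,4,-1],
    [0,0,0,0,0,3,-1],
    [0,0,0,0,0,3,-1]
  ]
}}

```text
time: 4.2
tcp_pos: [0.6622, -0.0851, 0.0817]
eef_rot: [-0.0, 0.697, 0.717, -0.0]
wrist_force: [0.2, -0.3, 0.7]
gripper_width: 0.006
grip_force: 0.0
```

```bash
python3 - <<'E'
from h import *
c=cam('side');d=cam('wrist')
i=cv2.resize(c['frame'][160:290,290:430,::-1],(400,372));
cv2.imwrite('pics/4.png',np.hstack([i,cv2.resize(d['frame'][60:360,200:520,::-1],(397,372))]))
print(env.state())
E
```

```text
{'time': 4.3, 'q': array([-2.94457331e-01,  5.45672139e-01,  1.36695374e+00,  4.46518241e-05,
        1.22975264e+00, -3.22799149e-01]), 'joint_velocities': array([ 2.40678243e-05, -3.86348990e-03, -5.40974611e-03,  9.49499052e-05,
        4.57747021e-03, -1.03853887e-03]), 'joint_torque': array([-1.30542414e-02, -5.80767596e+01, -2.70271862e+01,  6.62888750e-02,
       -2.43180909e-02,  4.12122272e-04]), 'tcp_pos': array([ 0.66195208, -0.08495173,  0.08145331]), 'eef_rot': array([-3.58768431e-04,  6.97021080e-01,  7.17050528e-01, -1.61630640e-04]), 'wrist_force': array([ 0.03546198, -0.08576182,  0.12830712]), 'torque': array([-0.13241331,  0.09574207, -0.06698927]), 'grip_force': 0.0, 'gripper_width': 0.004619768411879895}
```

View pics/4.png

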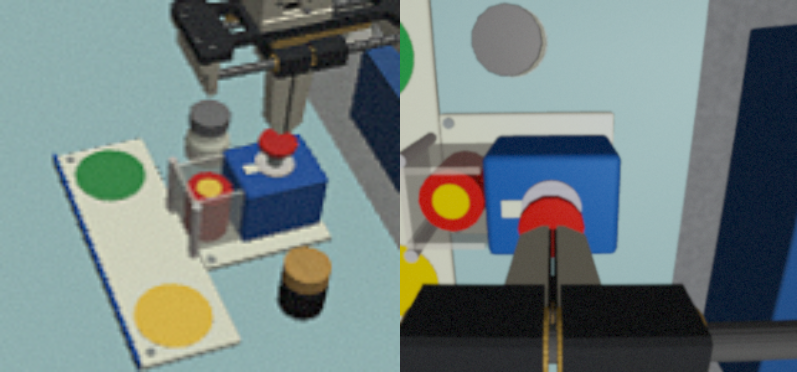

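The knob still looks up and the fingertips are just above or behind it, but the reported z is already 0.081. I'll triangulate the knob and project the TCP to find the discrepancy.

```bash
cat >> h.py <<'E'
def proj(c,P):
    P=np.array(P,float).reshape(-1,3); rv=cv2.Rodrigues(c['R'].T)[0]
    return cv2.projectPoints(P,rv,-c['R'].T@c['p'],c['K'],c['D'])[0].reshape(-1,2)
E
python3 - <<'E'
from h import *
c=cam('side');d=cam('wrist'); s=env.state()
print('z',s['tcp_pos'],s['wrist_force'])
for n,e,(x0,y0,x1,y1) in(('side',c,(370,190,410,240)),('wrist',d,(280,60,380,260))):
    f=e['frame'].astype(int)
    m=((f[...,0]>110)&(f[...,1]<70)&(f[...,2]<80))[y0:y1,x0:x1]
    v,u=np.nonzero(m); print(n,'red u',u.min()+x0,u.max()+x0,'v',v.min()+y0,v.max()+y0)
    print(' tcp',proj(e,s['tcp_pos']).round(1))
    for z in(.096,.076):
        P=[[.6615+dx,-.0845+dy,z] for dx,dy in((0,0),(.017,0),(-.017,0),(0,.017),(0,-.017))]
        print(' knob',z,proj(e,P).round(0).tolist())
E
```

```text
z [ 0.66223895 -0.08503765  0.08192667] [-0.52497329 -0.39024283 -0.43608274]
side red u 370 393 v 205 226
 tcp [[386.  212.2]]
 knob 0.096 [[386.0, 208.0], [393.0, 207.0], [380.0, 209.0], [384.0, 203.0], [389.0, 213.0]]
 knob 0.076 [[385.0, 214.0], [392.0, 213.0], [379.0, 215.0], [383.0, 209.0], [388.0, 219.0]]
wrist red u 295 347 v 219 249
 tcp [[321.7 236.7]]
 knob 0.096 [[320.0, 245.0], [348.0, 246.0], [293.0, 244.0], [321.0, 219.0], [320.0, 269.0]]
 knob 0.076 [[321.0, 232.0], [346.0, 233.0], [296.0, 232.0], [321.0, 209.0], [320.0, 255.0]]
```

The fingertip's pixel position (v≈244) shows it is over the knob centre, with the knob still up. The real tips must sit higher than the reported TCP. I'll keep descending in small steps and watch the force.

>>> {"fn": "step_arm", "kwargs": {
  "increments": [
    [0,0,0,0,0,3,-1],
    [0,0,0,0,0,2,-1],
    [0,0,0,0,0,0,-1]
  ]
}}

```text
time: 4.78
tcp_pos: [0.662, -0.085, 0.0767]
eef_rot: [-0.0, 0.697, 0.717, -0.0]
wrist_force: [0.4, 1.6, 0.6]
gripper_width: 0.004
grip_force: 0.0
```

>>> {"fn": "step_arm", "kwargs": {
  "increments": [
    [0,0,0,0,0,2,-1],
    [0,0,0,0,0,2,-1],
    [0,0,0,0,0,0,-1]
  ]
}}

```text
time: 5.15
tcp_pos: [0.662, -0.085, 0.0727]
eef_rot: [-0.0, 0.697, 0.717, -0.0]
wrist_force: [-1.0, 0.5, -0.0]
gripper_width: 0.003
grip_force: 0.0
```

```bash
python3 - <<'E'
from h import *
c=cam('side');d=cam('wrist'); s=env.state()
print('z',s['tcp_pos'],s['wrist_force'],s['torque'],s['joint_torque'])
for n,e,(x0,y0,x1,y1) in(('side',c,(376,190,410,240)),('wrist',d,(280,60,380,260))):
    f=e['frame'].astype(int)
    m=((f[...,0]>110)&(f[...,1]<70)&(f[...,2]<80))[y0:y1,x0:x1]
    v,u=np.nonzero(m); print(n,'red u',u.min()+x0,u.max()+x0,'v',v.min()+y0,v.max()+y0)
i=cv2.resize(c['frame'][170:250,350:430,::-1],(400,400),interpolation=cv2.INTER_CUBIC)
cv2.imwrite('pics/5.png',np.hstack([i,cv2.resize(d['frame'][150:310,240:400,::-1],(400,400))]))
E
```

```text
z [ 0.66219465 -0.08506823  0.07291409] [-0.0449407  -0.2955649  -0.66275491] [-0.05091539  0.01038213 -0.05864018] [-1.00036301e-03 -5.79902101e+01 -2.66183442e+01  6.46640640e-02
  4.22566244e-02 -9.61456954e-05]
side red u 381 393 v 206 213
wrist red u 294 348 v 224 252
```

View pics/5.png

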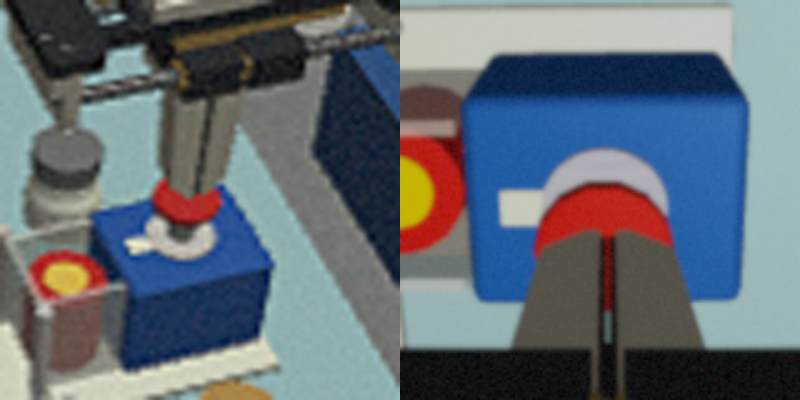

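The tips are now centred over the knob and almost touching it, and the knob is still up. The true tips are therefore about 20 mm above the reported TCP. I'll continue until the force rises.

>>> {"fn": "step_arm", "kwargs": {
  "increments": [
    [0,0,0,0,0,2,-1],
    [0,0,0,0,0,2,-1],
    [0,0,0,0,0,0,-1]
  ]
}}

```text
time: 5.62
tcp_pos: [0.662, -0.085, 0.0686]
eef_rot: [-0.0, 0.697, 0.717, -0.0]
wrist_force: [0.7, 0.2, -1.2]
gripper_width: 0.002
grip_force: 0.0
```

>>> {"fn": "step_arm", "kwargs": {
  "increments": [
    [0,0,0,0,0,2,-1],
    [0,0,0,0,0,2,-1],
    [0,0,0,0,0,0,-1]
  ]
}}

```text
time: 6.0
tcp_pos: [0.6623, -0.0851, 0.0656]
eef_rot: [0.0, 0.697, 0.717, 0.0]
wrist_force: [-0.0, 0.7, 5.4]
gripper_width: 0.006
grip_force: 2.7
```

Contact came at reported z≈0.066, so the true tips sit about 30 mm above the reported TCP. Now the press itself.

>>> {"fn": "step_arm", "kwargs": {
  "increments": [
    [0,0,0,0,0,4,-1],
    [0,0,0,0,0,4,-1],
    [0,0,0,0,0,4,-1],
    [0,0,0,0,0,3,-1]
  ]
}}

```text
time: 6.5
tcp_pos: [0.6624, -0.0851, 0.0518]
eef_rot: [0.001, 0.697, 0.717, 0.0]
wrist_force: [-4.3, 0.2, 10.2]
gripper_width: 0.007
grip_force: 5.2
```

>>> {"fn": "step_arm", "kwargs": {
  "increments": [
    [0,0,0,0,0,2,-1],
    [0,0,0,0,0,1,-1],
    [0,0,0,0,0,0,-1]
  ]
}}

```text
time: 6.88
tcp_pos: [0.6624, -0.0851, 0.0487]
eef_rot: [0.001, 0.697, 0.717, 0.0]
wrist_force: [-3.4, 1.8, 9.5]
gripper_width: 0.007
grip_force: 4.9
```

>>> {"fn": "step_arm", "kwargs": {
  "increments": [
    [0,0,0,0,0,1.5,-1],
    [0,0,0,0,0,1,-1],
    [0,0,0,0,0,0,-1]
  ]
}}

```text
time: 7.25
tcp_pos: [0.6624, -0.0851, 0.0464]
eef_rot: [0.001, 0.697, 0.717, 0.0]
wrist_force: [-3.2, 1.7, 10.3]
gripper_width: 0.004
grip_force: 5.1
```

>>> {"fn": "step_arm", "kwargs": {
  "increments": [
    [0,0,0,0,0,1.5,-1],
    [0,0,0,0,0,1,-1],
    [0,0,0,0,0,0,-1]
  ]
}}

```text
time: 7.62
tcp_pos: [0.6625, -0.0851, 0.0455]
eef_rot: [0.001, 0.697, 0.717, 0.0]
wrist_force: [-6.2, 1.8, 18.6]
gripper_width: 0.004
grip_force: 9.4
```

The plunger is at its stop: force jumped to 18.6 N. Releasing it and looking.

>>> {"fn": "step_arm", "kwargs": {
  "increments": [
    [0,0,0,0,0,-8,-1],
    [0,0,0,0,0,-8,-1],
    [0,0,0,0,0,-14,-1],
    [0,0,0,0,0,-30,-1],
    [0,0,0,0,0,-40,-1]
  ]
}}

```text
time: 8.25
tcp_pos: [0.6614, -0.0848, 0.1417]
eef_rot: [-0.001, 0.697, 0.717, -0.001]
wrist_force: [0.6, 0.0, -0.0]
gripper_width: 0.006
grip_force: 0.0
```

>>> {"fn": "step_arm", "kwargs": {
  "increments": [
    [0,0,0,-30,-40,-20,-1],
    [0,0,0,-30,-40,-20,-1],
    [0,0,0,-30,-40,0,-1],
    [0,0,0,0,0,0,-1],
    [0,0,0,0,0,0,-1]
  ]
}}

```text
time: 8.88
tcp_pos: [0.5452, -0.1783, 0.1822]
eef_rot: [0.0, 0.697, 0.717, 0.0]
wrist_force: [-0.3, -0.4, 0.9]
gripper_width: 0.004
grip_force: 0.0
```

```bash
cat > look.py <<'E'
import sys
from h import *
s=env.state();print(s['time'],s['tcp_pos'],s['eef_rot'],s['wrist_force'])
for n in('wrist','side'):
    c=cam(n);hsv=cv2.cvtColor(c['frame'],cv2.COLOR_RGB2HSV)
    if n=='wrist': save(c,sys.argv[1])
    for nm,lo,hi,z in(('green',(45,90,60),(85,255,255),.008),('yellow',(20,100,100),(35,255,255),.02),('red',(0,150,80),(6,255,255),.02)):
        m=cv2.inRange(hsv,lo,hi); k,_,st,ce=cv2.connectedComponentsWithStats(m)
        for i in range(1,k):
            P=onplane(c,ce[i],z)[0]
            if st[i,4]>30 and .45<P[0]<.75 and -.3<P[1]<.1: print(n,nm,st[i],ce[i].round(1),P.round(4))
E
python3 look.py 6.png
```

```text
8.875 [ 0.54522622 -0.17834777  0.18217105] [1.39112446e-04 6.97288111e-01 7.16790878e-01 3.27477296e-04] [-0.34622517 -0.37548797  0.91201514]
wrist green [ 288    0   62   47 2422] [318.4  20. ] [ 0.5375 -0.0102  0.008 ]
wrist yellow [371  85  22  23 394] [381.3  96.5] [ 0.6064 -0.0857  0.02  ]
wrist yellow [310  87  20  21 342] [319.5  97.3] [ 0.5406 -0.0884  0.02  ]
wrist yellow [ 293  146   56   54 2374] [320.2 172.4] [ 0.5432 -0.1701  0.02  ]
wrist yellow [405 177  36  34 903] [422.7 193.6] [ 0.6633 -0.192   0.02  ]
wrist red [364  76  37  41 700] [381.   96.2] [ 0.6061 -0.0854  0.02  ]
wrist red [302  79  36  37 574] [319.6  97. ] [ 0.5407 -0.0882  0.02  ]
wrist red [ 443   78   37   37 1067] [460.6  96. ] [ 0.6925 -0.0818  0.02  ]
side green [317 213  24  17 324] [328.2 220.8] [ 0.537  -0.0067  0.008 ]
side yellow [335 238   8   6  40] [338.6 240.5] [ 0.5402 -0.091   0.02  ]
side yellow [337 259  27  22 475] [350.2 269.8] [ 0.5397 -0.1852  0.02  ]
side red [381 205  13  10  96] [386.7 209.3] [ 0.6983 -0.0178  0.02  ]
side red [332 236  15  13  69] [339.1 243.1] [ 0.5389 -0.0993  0.02  ]
```

View pics/6.png

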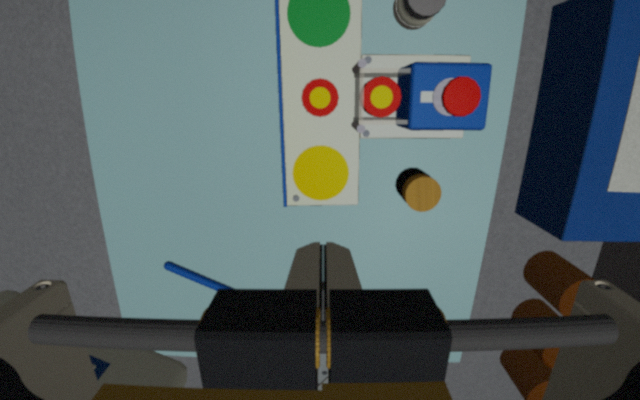

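The plunger is up again, with one lid on the landing at (320,97) → (0.5405,-0.0895). The others are still in the magazine at (381,97). The wrist and side views agree on these positions. Before going low I'll check the gripper's real geometry, i.e. its tips and body height.

```bash
python3 - <<'E'
from h import *
a=cam('scene');b=cam('side'); s=env.state(); t=np.array(s['tcp_pos'])
ims=[]
for c in(a,b):
    f=c['frame'].copy()
    p=proj(c,[t+[0,0,h] for h in(0,.03,.084,.114)]); print(p.round(1).tolist())
    u,v=p[1].astype(int); u0,v0=max(u-40,0),max(v-45,0); print(u0,v0)
    big=cv2.resize(f[v0:v0+80,u0:u0+80,::-1],(400,400),interpolation=cv2.INTER_CUBIC)
    for q in p: cv2.circle(big,tuple(int(k) for k in (q-[u0,v0])*5+2),4,(0,255,0),-1)
    ims.append(big)
cv2.imwrite('pics/7.png',np.hstack(ims))
E
```

```text
[[262.2, 165.5], [261.7, 156.4], [260.6, 139.3], [260.0, 129.4]]
221 111
[[355.4, 218.5], [356.2, 208.1], [357.8, 188.0], [358.8, 176.1]]
316 163
```

View pics/7.png

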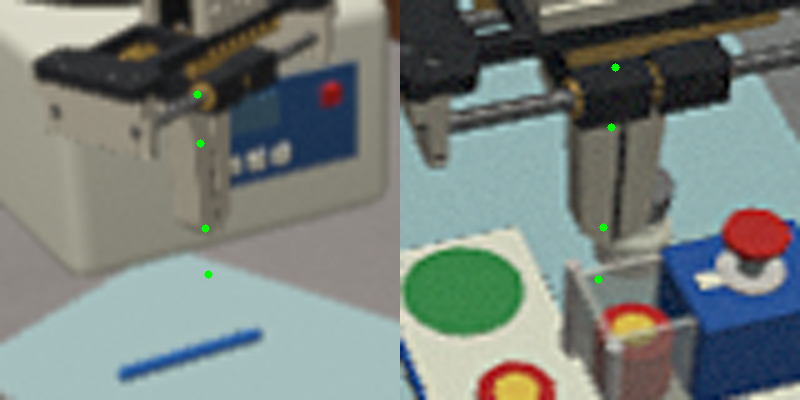

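Both views put the real fingertips 30 mm behind the reported TCP, so the gripper body is only about 54 mm above the tips. It would foul the 70 mm magazine if it lay across it. I'll turn 90° so the fingers straddle the lid along y, and tilt the body toward the robot.

>>> {"fn": "step_arm", "kwargs": {
  "increments": [
    [0,0,-1,0,0,0,0.5],
    [0,0,-1,0,0,0,0.5],
    [0,0,-1,0,0,0,0.5],
    [0,0,-1,0,0,0,0.5],
    [0,0,-1,0,0,0,0.5]
  ]
}}

```text
time: 9.7
tcp_pos: [0.5454, -0.1776, 0.1816]
eef_rot: [-0.0, 0.485, 0.874, 0.0]
wrist_force: [-0.2, -0.3, 0.4]
gripper_width: 0.492
grip_force: 0.0
```

>>> {"fn": "step_arm", "kwargs": {
  "increments": [
    [0,0,-1,0,0,0,0.5],
    [0,0,-1,0,0,0,0.5],
    [0,0,-1,0,0,0,0.5],
    [0,0,-1,0,0,0,0.5],
    [0,0,-1,0,0,0,0.5]
  ]
}}

```text
time: 10.32
tcp_pos: [0.5454, -0.1776, 0.1816]
eef_rot: [-0.0, 0.243, 0.97, 0.0]
wrist_force: [-0.6, 0.6, -0.2]
gripper_width: 0.751
grip_force: 0.0
```

>>> {"fn": "step_arm", "kwargs": {
  "increments": [
    [0,0,-1,0,0,0,0.5],
    [0,0,-1,0,0,0,0.5],
    [0,0,-1,0,0,0,0.5],
    [0,0,-1,0,0,0,0.5],
    [0,0,-1,0,0,0,0.5]
  ]
}}

```text
time: 10.95
tcp_pos: [0.5454, -0.1776, 0.1815]
eef_rot: [-0.0, -0.017, 1.0, 0.0]
wrist_force: [-0.4, -0.3, -0.6]
gripper_width: 0.752
grip_force: 0.0
```

>>> {"fn": "step_arm", "kwargs": {
  "increments": [
    [0,-1,0,0,0,0,0.5],
    [0,-1,0,0,0,0,0.5],
    [0,-1,0,0,0,0,0.5],
    [0,-0.35,0,0,0,0,0.5],
    [0,0,0,0,0,0,0.5]
  ]
}}

```text
time: 11.58
tcp_pos: [0.5444, -0.1778, 0.1817]
eef_rot: [0.174, -0.014, 0.985, 0.003]
wrist_force: [0.2, 0.1, 0.6]
gripper_width: 0.753
grip_force: 0.0
```

```bash
cat >> h.py <<'E'
def tip(s=None):
    s=s or env.state(); Rt=q2R(s['eef_rot']); return np.array(s['tcp_pos'])-.030*Rt[:,2],Rt
def goto(target):
    t,Rt=tip(); print('tip',t.round(4),'shift in tool mm',(Rt.T@(np.array(target)-t)*1000).round(1))
E
python3 - <<'E'
from h import *
s=env.state();print(s['time'],s['tcp_pos'],s['q'].round(2),s['gripper_width']);t,Rt=tip();print(Rt.round(3))
goto([.540,-.0895,.10]); goto([.540,-.0895,.0145])
E
```

```text
11.575 [ 0.54444363 -0.17782661  0.18170194] [-0.67  0.1   1.81  0.27  0.98 -2.39] 0.7528363346116093
[[-0.939 -0.028  0.343]
 [-0.027  1.     0.01 ]
 [-0.343  0.001 -0.939]]
tip [ 0.5342 -0.1781  0.2099] shift in tool mm [ 29.9  88.4 106.1]
tip [ 0.5342 -0.1781  0.2099] shift in tool mm [ 59.2  88.3 186.5]
```

>>> {"fn": "step_arm", "kwargs": {
  "increments": [
    [0,0,0,0,30,20,0.5],
    [0,0,0,10,30,30,0.5],
    [0,0,0,20,28,56,0.5],
    [0,0,0,0,0,0,0.5],
    [0,0,0,0,0,0,0.5]
  ]
}}

```text
time: 12.2
tcp_pos: [0.5526, -0.0924, 0.0765]
eef_rot: [0.175, -0.015, 0.984, 0.002]
wrist_force: [1.2, 0.1, -0.4]
gripper_width: 0.751
grip_force: 0.0
```

```bash
python3 look.py 8.png; python3 - <<'E'
from h import *
goto([.540,-.0895,.0145])
E
```

```text
12.2 [ 0.55258691 -0.09237048  0.07652258] [ 0.17540469 -0.01458471  0.98438649  0.00193008] [ 1.21850827  0.07020769 -0.36053938]
wrist green [ 392  127   81   69 4296] [431.9 161.2] [ 0.535 -0.004  0.008]
wrist yellow [ 181  128   82   70 4386] [221.5 162.6] [ 0.5338 -0.1695  0.02  ]
wrist yellow [313 161  28  24 534] [326.6 172.4] [ 0.5406 -0.0888  0.02  ]
wrist yellow [315 242  25  10 209] [327.  247.1] [ 0.6229 -0.0856  0.02  ]
wrist yellow [317 255  21   5  85] [326.9 256.7] [ 0.6359 -0.0852  0.02  ]
wrist yellow [199 279  11  14  78] [203.  284.6] [ 0.6837 -0.2144  0.02  ]
wrist red [ 302  147   50   45 1062] [326.6 168.3] [ 0.5369 -0.089   0.02  ]
wrist red [307 256  41   9 175] [327.2 260.1] [ 0.6408 -0.0848  0.02  ]
side green [317 216  23  14 107] [324.6 224. ] [ 0.5246 -0.0154  0.008 ]
side yellow [335 238   8   6  40] [338.6 240.5] [ 0.5402 -0.091   0.02  ]
side yellow [337 259  27  22 474] [350.2 269.8] [ 0.5397 -0.1852  0.02  ]
side red [381 205  13  10  94] [386.7 209.3] [ 0.6983 -0.0178  0.02  ]
side red [332 236  15  13  66] [339.1 243. ] [ 0.5389 -0.099   0.02  ]
tip [ 0.5427 -0.0936  0.1057] shift in tool mm [34.1  4.4 84.6]
```

View pics/8.png

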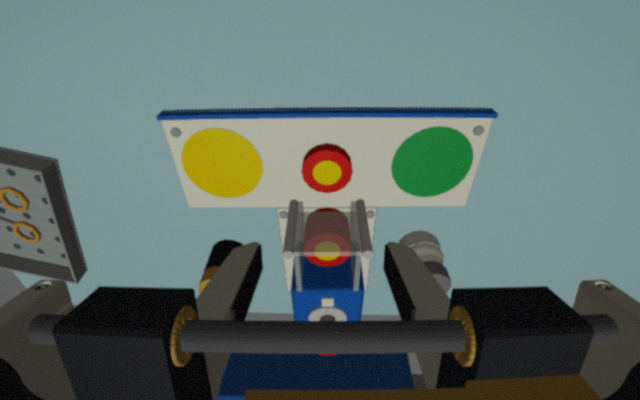

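The wrist view shows the lid at (327,168) between the open fingers (tips at about (250,245) and (395,245)), with green at (432,161). It is well centred, so I'll descend straight.

>>> {"fn": "step_arm", "kwargs": {
  "increments": [
    [0,0,0,10,2,24,0.5],
    [0,0,0,10,2,24,0.5],
    [0,0,0,8,0,20,0.5],
    [0,0,0,0,0,0,0.5],
    [0,0,0,0,0,0,0.5]
  ]
}}

```text
time: 12.92
tcp_pos: [0.5491, -0.0889, 0.0033]
eef_rot: [0.176, -0.014, 0.984, 0.002]
wrist_force: [0.3, -0.4, 0.1]
gripper_width: 0.748
grip_force: 0.0
```

```bash
python3 look.py 9.png; python3 - <<'E'
from h import *
goto([.540,-.0895,.0145])
E
```

```text
12.925 [ 0.5490834  -0.08894518  0.00328384] [ 0.17581649 -0.01371392  0.98432592  0.00172192] [ 0.29492261 -0.35896845  0.10981139]
wrist green [ 405  186  103   77 5971] [456.2 224.1] [ 0.5342 -0.0041  0.008 ]
wrist yellow [ 137  188  104   77 6006] [188.3 225.8] [ 0.5292 -0.1673  0.02  ]
wrist yellow [304 230  36  26 748] [321.7 242.5] [ 0.5404 -0.0889  0.02  ]
wrist yellow [465 336  10  30 119] [471.4 352.7] [0.6771 0.0487 0.02  ]
wrist yellow [171 345   9  21  89] [173.9 355.7] [ 0.6901 -0.22    0.02  ]
wrist red [ 290  215   64   49 1492] [321.8 238. ] [ 0.5366 -0.089   0.02  ]
side yellow [337 259  27  22 475] [350.2 269.8] [ 0.5397 -0.1852  0.02  ]
side red [381 205  13  10  95] [386.8 209.3] [ 0.6984 -0.0178  0.02  ]
tip [ 0.5386 -0.0889  0.0314] shift in tool mm [ 4.5 -0.6 16.4]
```

View pics/9.png

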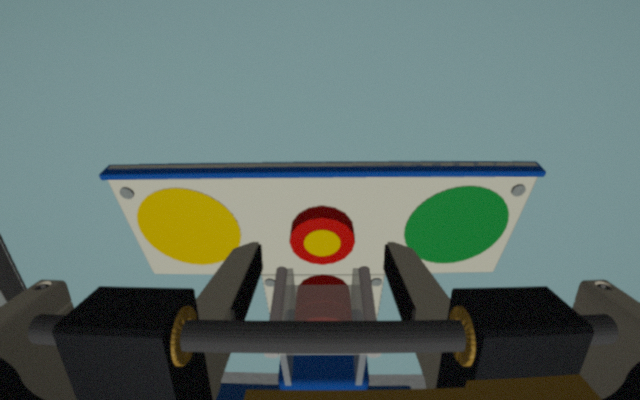

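The lid sits centred between the fingers: lid at (322,240), tips at (255,245) and (393,245). Last bit of descent.

>>> {"fn": "step_arm", "kwargs": {
  "increments": [
    [0,0,0,2,0,8,0.5],
    [0,0,0,1,0,4,0.5],
    [0,0,0,1,0,3,0.5],
    [0,0,0,0,0,0,0.5]
  ]
}}

```text
time: 13.52
tcp_pos: [0.5487, -0.0874, -0.0144]
eef_rot: [0.174, -0.014, 0.985, 0.003]
wrist_force: [0.2, -0.9, -0.2]
gripper_width: 0.752
grip_force: 0.0
```

```bash
python3 - <<'E'
from h import *
s=env.state();print(s['wrist_force'],s['time']);goto([.536,-.005,.0145])
E
```

```text
[ 0.24677489 -0.86408069 -0.18171591] 13.525
tip [ 0.5384 -0.0877  0.0138] shift in tool mm [-0.2 82.8 -0.6]
```

>>> {"fn": "step_arm", "kwargs": {
  "increments": [
    [0,0,0,0,6,0,0.5],
    [0,0,0,0,6,0,0.5],
    [0,0,0,0,5,0,0.5],
    [0,0,0,0,5,0,0.5],
    [0,0,0,0,5,0,0.5]
  ]
}}

```text
time: 14.15
tcp_pos: [0.5482, -0.0603, -0.0138]
eef_rot: [0.175, -0.014, 0.985, 0.002]
wrist_force: [0.3, -0.2, 0.1]
gripper_width: 0.751
grip_force: 0.1
```

>>> {"fn": "step_arm", "kwargs": {
  "increments": [
    [0,0,0,0,6,0,0.5],
    [0,0,0,0,6,0,0.5],
    [0,0,0,0,6,0,0.5],
    [0,0,0,0,5,0,0.5],
    [0,0,0,0,4,0,0.5]
  ]
}}

```text
time: 14.78
tcp_pos: [0.5474, -0.0333, -0.0139]
eef_rot: [0.174, -0.014, 0.985, 0.002]
wrist_force: [0.8, 0.7, 1.1]
gripper_width: 0.749
grip_force: 0.1
```

```bash
python3 look.py 10.png; python3 - <<'E'
from h import *
goto([.536,-.005,.0145])
E
```

```text
14.775 [ 0.54738841 -0.03326747 -0.01392738] [ 0.17447418 -0.01406697  0.98455812  0.00248899] [0.77083926 0.65338348 1.11289495]
wrist green [ 321  205  107   79 5469] [370.7 240.3] [ 0.5311 -0.0051  0.008 ]
wrist yellow [  38  206  109   77 5910] [ 91.6 244.4] [ 0.5277 -0.1612  0.02  ]
wrist yellow [277 252  39  26 809] [296.1 264.5] [ 0.5394 -0.0477  0.02  ]
wrist yellow [466 340   9  26 104] [471.3 354.3] [0.6435 0.0877 0.02  ]
wrist yellow [171 345   9  21  84] [173.8 355.7] [ 0.652 -0.148  0.02 ]
wrist yellow [228 353  24  14 251] [239.2 359.6] [ 0.6543 -0.0959  0.02  ]
wrist red [ 261  237   70   49 1611] [295.8 259.9] [ 0.5357 -0.0477  0.02  ]
side yellow [337 259  27  22 475] [350.2 269.8] [ 0.5397 -0.1852  0.02  ]
side red [381 205  13  10  97] [386.7 209.5] [ 0.698  -0.0184  0.02  ]
tip [ 0.5369 -0.0334  0.0142] shift in tool mm [-0.  28.5 -0.4]
```

The lid is following as expected, now at (0.539,-0.048). It has 43 mm to go.

>>> {"fn": "step_arm", "kwargs": {
  "increments": [
    [0,0,0,0,6,0,0.5],
    [0,0,0,0,6,0,0.5],
    [0,0,0,0,6,0,0.5],
    [0,0,0,0,5,0,0.5],
    [0,0,0,0,5,0,0.5]
  ]
}}

```text
time: 15.5
tcp_pos: [0.5466, -0.0052, -0.014]
eef_rot: [0.174, -0.014, 0.985, 0.003]
wrist_force: [0.5, 0.6, -0.1]
gripper_width: 0.75
grip_force: 0.1
```

>>> {"fn": "step_arm", "kwargs": {
  "increments": [
    [0,0,0,0,5,0,0.5],
    [0,0,0,0,4,0,0.5],
    [0,0,0,0,3,0,0.5],
    [0,0,0,0,2,0,0.5],
    [0,0,0,0,0,0,0.5]
  ]
}}

```text
time: 16.12
tcp_pos: [0.5462, 0.0084, -0.014]
eef_rot: [0.174, -0.014, 0.985, 0.002]
wrist_force: [0.3, 0.3, -0.0]
gripper_width: 0.75
grip_force: 0.0
```

```bash
python3 look.py 10.png; python3 - <<'E'
from h import *
goto([.536,-.005,.0145])
E
```

```text
16.125 [ 0.54617291  0.00844702 -0.01395936] [ 0.1744306  -0.0140935   0.98456546  0.00248964] [ 0.29722017  0.26963081 -0.02263643]
wrist green [ 245  205  112   76 3148] [308.5 230.8] [0.5234 0.0007 0.008 ]
wrist yellow [   0  206   85   76 4536] [ 38.  246.1] [ 0.5296 -0.154   0.02  ]
wrist yellow [278 252  39  26 809] [296.5 264.4] [ 0.5381 -0.0057  0.02  ]
wrist yellow [171 345   9  21  77] [173.8 355.9] [ 0.6509 -0.1063  0.02  ]
wrist red [ 262  238   70   48 1592] [296.2 259.9] [ 0.5344 -0.0058  0.02  ]
side green [318 215  22  15 101] [330.  224.2] [ 0.5383 -0.0199  0.008 ]
side yellow [337 259  27  22 475] [350.1 269.8] [ 0.5397 -0.1851  0.02  ]
side red [381 205  13  10  98] [386.6 209.4] [ 0.6979 -0.0181  0.02  ]
tip [0.536  0.008  0.0143] shift in tool mm [  0.2 -13.   -0.3]
```

View pics/10.png

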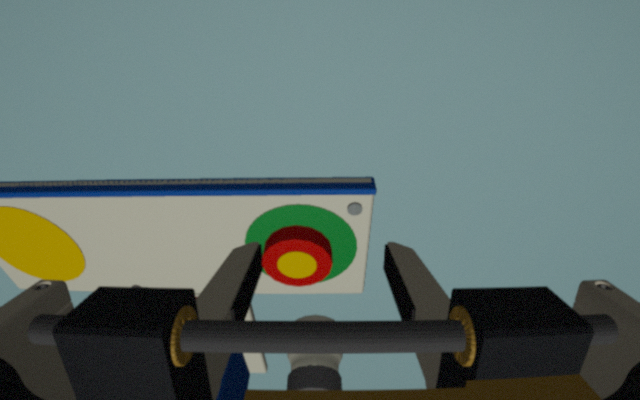

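The lid lies within the green spot: lid top at (296,264), spot spanning u 245–357 and v 205–281. Measured, lid (0.538,-0.006) against spot about (0.536,-0.005). I'll back off so neither finger touches it, then raise.

>>> {"fn": "step_arm", "kwargs": {
  "increments": [
    [0,0,0,0,-6,0,0.5],
    [0,0,0,0,-6,0,0.5],
    [0,0,0,-4,0,-12,0.5],
    [0,0,0,-8,0,-24,0.5],
    [0,0,0,-12,0,-40,0.5]
  ]
}}

```text
time: 16.85
tcp_pos: [0.5418, -0.0039, 0.066]
eef_rot: [0.173, -0.013, 0.985, 0.003]
wrist_force: [0.9, 0.2, -0.0]
gripper_width: 0.753
grip_force: 0.0
```

>>> {"fn": "step_arm", "kwargs": {
  "increments": [
    [0,0,0,0,-20,-40,0.5],
    [0,0,0,0,-20,-40,0.5],
    [0,0,0,0,0,0,0.5],
    [0,0,0,0,0,0,0.5]
  ]
}}

```text
time: 17.35
tcp_pos: [0.5162, -0.0445, 0.1409]
eef_rot: [0.174, -0.014, 0.985, 0.002]
wrist_force: [-0.5, 0.5, -0.6]
gripper_width: 0.75
grip_force: 0.0
```

```bash
python3 look.py 11.png
```

```text
17.35 [ 0.51620309 -0.04454393  0.14092164] [ 0.17449494 -0.01355089  0.98456203  0.00234332] [-0.53224792  0.50383768 -0.59352341]
wrist green [ 330  132   63   55 1409] [361.8 154. ] [ 0.5296 -0.0035  0.008 ]
wrist yellow [ 166  134   63   55 2645] [196.9 161. ] [ 0.5345 -0.1686  0.02  ]
wrist yellow [350 159  21  18 318] [360.  167.6] [ 0.5383 -0.0056  0.02  ]
wrist yellow [271 222  19   6  82] [279.5 225.1] [ 0.6176 -0.0906  0.02  ]
wrist yellow [271 231  19   6  97] [280.4 233.2] [ 0.6304 -0.0904  0.02  ]
wrist yellow [181 253  34  22 564] [197.2 263.4] [ 0.687  -0.2011  0.02  ]
wrist red [341 148  38  35 615] [359.9 164.2] [ 0.5345 -0.0061  0.02  ]
wrist red [263 232  34  10 132] [280.9 236.6] [ 0.6359 -0.0901  0.02  ]
side green [317 213  24  17 149] [327.5 222.3] [ 0.5338 -0.0118  0.008 ]
side yellow [325 216   8   5  35] [328.6 217.9] [ 0.5376 -0.0081  0.02  ]
side yellow [337 259  27  22 474] [350.2 269.8] [ 0.5397 -0.1852  0.02  ]
side red [381 205  13  10  97] [386.7 209.3] [ 0.6982 -0.018   0.02  ]
side red [322 217  14   9  44] [328.4 221.9] [ 0.5331 -0.0221  0.02  ]
```

The lid centre is about 2 mm from the spot centre in both views, at rest, and the arm is clear. Handing in.

```bash
python3 -c "
from bench import env
print(env.close_job())"
```

```text
the job is handed in; nothing more can be done
None
```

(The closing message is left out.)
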